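Open the sprung hood of the case marker and add a case to its column

TASK

Lift the marking machine's hood at its lip and swing it over, past the point where its springs take over, so that it stays fully open by itself. Then pick up the loose steel case from the table and set it down gently and squarely, lengthwise like the others, on top of the two cases in the machine, without shifting these; let go and leave the hood open. Do not disturb the parts box or the jar.

Things in the scene. Friction and masses are not known exactly. Their poses are not given: they have to be found in the camera images.
- machine: Low grey bench machine bolted to the table, 232 mm long (x), 170 mm wide (200 mm over the springs on its flanks), base top 66 mm high, with a sheet-aluminium hood. Origin on the table under the middle of its bed. It stands sideways: its +x, towards the hinge, points to the robot's right (world -y) within 0.3 rad, and the hood's lip faces left. The base's face below the lip is at machine x = -80 mm.
- bed_center (a point): Middle of the bed (rubber mat, top 70 mm above the table) on which the column of cases stands; axes as the machine's.
- hinge_line (a point): Middle of the hood's hinge axis, 100 mm from the bed's middle (machine +x) and 78 mm above the table; the axis runs along the machine's y.
- hood (a joint): Hood angle in rad about hinge_line: 0 shut, 1.80 fully open against its stop, leaning over beyond the hinge; the lip goes up, then over to the right. Below about 1.05 its springs and weight throw it shut, above that (past 1.2 to be sure) they carry it to the stop and hold it. Shut, it takes about 3 N straight up at the lip. It is 104 mm high above the hinge line and hides the column.
- hood_lip (a point): Middle of the outer edge of the hood's lip: a flat flange 6 mm thick, 150 mm wide along the machine's y, standing 32 mm out from the hood's front wall at its lower edge, with a rolled edge 8 mm in diameter. 215 mm from the hinge axis; shut, 115 mm from the bed's middle (machine -x), 75 mm above the table, 35 mm out from the base, free space below. Axes turn with the hood.
- new_case_center (a point): Loose closed steel case, 110 x 58 x 30 mm, about 0.2 kg, lying flat on the table to the left of the machine, at the nearer or the farther of two places: its centre, 15 mm above its underside. x along its length, y across (the 58 mm width), z up.
- top_case_center (a point): Centre of the upper of the two equal cases stacked in the machine (each 110 x 58 x 30 mm; loose, not fastened). Its underside is 100 mm and its top 130 mm above the table; axes as for the loose case, its length about along the machine's x.
- low_case_center (a point): Centre of the lower case of the column, lying on the bed, 85 mm above the table.
- parts_box: Bystander: closed teal plastic parts box, 104 x 136 x 44 mm, on the table left of the machine, at the other of the two places; origin at its underside.
- putty_jar: Bystander: open white jar, 52 mm in diameter, 58 mm high, to the right of the machine; origin at its underside.
There are look-alikes about, which are no part of the job. What is shaped like the part that bears new_case_center but pink is not meant.

How it is judged (in metres and radians):
On the way, in this order (a step that is already met when the one before it is completed fails the run):
1. the hood stands fully open (over 1.65 rad) by itself, with the robot touching nothing (value of joint hood above 1.65 rad and contact force between each of the fingers, the arm and anything else below 0.5 N), for 0.3 s.
2. the loose case lies squarely on the upper case of the column (horizontal distance between new_case_center and top_case_center below 0.008 m and z of new_case_center in the frame of top_case_center between 0.027 and 0.033 m), for 0.2 s.
At the end, for the whole second after the job is handed in: The hood stands open beyond 1.65 rad, at rest. The loose case lies flat on the upper case of the column, centres within 8 mm and lengths parallel (either way round) within 0.14 rad; the two lower cases are still within 8 mm and 0.14 rad of each other, and the lowest within 20 mm of where it was (all of step 2 and value of joint hood above 1.65 rad and angle between the x axis of new_case_center and the x axis of top_case_center, either way round below 0.14 rad and horizontal distance between top_case_center and low_case_center below 0.008 m and angle between the x axis of top_case_center and the x axis of low_case_center, either way round below 0.14 rad and angle between new_case_center's own z axis and vertical below 0.06 rad and distance of low_case_center from where it was at the start of the episode below 0.02 m and velocity of joint hood between -0.1 and 0.1 rad/s); the robot touches nothing.
It fails at once if the case is let go more than 12 mm above the column (horizontal distance between new_case_center and top_case_center below 0.06 m and z of new_case_center in the frame of top_case_center above 0.042 m and contact force between the fingers and anything else below 0.1 N).
It fails at once if a bystander (parts box, jar) is moved more than 30 mm (distance of any of parts_box, putty_jar from where it was at the start of the episode above 0.03 m).
It also fails if it takes over 58 s, if anything falls off the work surface, if the arm or the gripper's body presses on something with over 40 N, if the wrist force passes 120 N, or if a joint passes its speed limit or range.

ROBOT

A 7-joint arm with a two-finger parallel gripper is mounted at the origin on a cart in front of the work surface, level with it; the furniture and walls round the work are solid. World frame = base frame: x ahead of the robot, y to its left, z up, the work surface at z = 0. Lengths are in mm, angles in rad, forces in N, time in s.
With the tool pointing down it reaches from about 425 to 800 mm from the base axis. Payload 8.3 kg.
Tool frame: the origin (TCP) lies midway between the tips of the shut fingers; the grasp point (between the pads) lies 19 mm behind it; z points along the fingers, y is the line along which they close (so a half turn about z gives the same grasp; the last joint's range is limited). The gripper opens to 85 mm and grips with 20 to 120 N. Pads are 22 mm wide; open, the fingers measure 114 mm over their backs; the gripper's body (76 mm by 85 mm) begins 54 mm behind the grasp point. The pads swing forward as they close: fully open they stand 13 mm farther back than shut.
Start: joints at [1.2, 0.383, 0.016, 1.37, -0.006, 1.388, -0.046], TCP at [189.39, -595.594, 206.779] pointing down, gripper open.
Joint ranges: [-2.95, 2.95], [-0.25, 2.06], [-1.52, 1.56], [0.18, 2.33], [-1.44, 4.58], [0.02, 2.06], [-3.01, 3.01]. Speed limits (rad/s): [2.39, 2.39, 3.01, 3.01, 3.14, 3.14, 3.14].

INTERFACE

Orientations are given as a unit quaternion [w, x, y, z].
In Python, from bench import robot gives the robot as it stands.
- The arm moves only by the shell command python3 -m creep 'ROWS' [FORCE]. ROWS is text: rows parted by semicolons, each of 7 numbers parted by spaces: the shift along the tool's x, y, z in m, then the turn, a rotation vector about the tool's x, y, z in rad, then the opening, from 0 (shut) to 1 (fully open). A call has 1 to 5 rows; each row is the pose to reach, as a shift and turn from the pose commanded when the call began, along the tool's axes at that moment; what a row does not reach only later rows make up. A row lasts 1/8 s, in which the tool goes at most 62.5 mm and 10.7 degrees, less where a joint would pass 70% of its speed; a pose out of reach is approached as far as the arm can. A call with a gripper value outside its range is refused whole. The fingers move at their own pace and stop on an object; FORCE is the grip in N (left out, the last holds). Time passes only in rows, so rows that repeat a pose let the fingers close. It gives the time, the measured TCP pose, the force, the opening and the grip force at its end, in the units of the state.
- robot.sense(): the state, without advancing time (a new reading comes with each control period).
- robot.camera(name): name is "scene" or "side" or "wrist"; returns a dict with "img" (480x640x3 uint8, blue, green, red), "depth" (480x640 float32, mm along the optical axis (not along the pixel's ray), 0 where there is no reading), "fovy" (degrees; the focal length in pixels is half the picture's height over the tangent of half this angle, whatever the lens; pixels are square), "cx", "cy" (the principal point, pixels), "R" (3x3) and "t" (3): a world point X has camera coordinates R X + t; the wrist camera has in their place "T_tool_cam" (4x4, takes a point from camera to tool coordinates, whose origin is the TCP and whose axes are the flange's). Camera axes: x right, y down, z forward; pixel columns grow to the right and rows downward; lengths in mm; the calibration is good to about 2 mm. A picture is of the moment at which its call begins: read the wrist's pose just before it.
- robot.finish_job(): hands the job in; it is judged then, once.
The state is a dict: "time_s": time; "joint_pos": joint angles; "joint_vel": joint speeds; "joint_torque": joint torques, N m; "tool_pos": TCP position; "tcp_rot": TCP orientation; "wrist_force": force on the tool from outside, world axes, zero at the start; "moment": the same for the moment, N m; "finger_gap": finger opening in mm; "gripper_force": force on a finger pad.
Only numpy, scipy, OpenCV 4.12 (cv2) and the standard library are available. Lean on these libraries where they do the work, as an engineer would, in place of code of your own. Each camera call takes 0.05 s, during which the arm holds its last target. There are 200 camera calls.

## Working session

There is one attempt and no reset: what is moved stays moved. The work goes in short steps, Python scripts to look and compute and a shell command to move; the robot and the scene stay as the last step left them, time stands still between calls to the robot, and variables do not carry over. Pictures are saved under pics/ and viewed, at most 10 in all, crops included, and the job is handed in when it is done.

```bash
mkdir -p pics; ls; cat > h.py <<'E'
import numpy as np, cv2
from bench import robot
from scipy.spatial.transform import Rotation as Rn
def tool(s=None):
    s=s or robot.sense(); q=s["tcp_rot"]
    return Rn.from_quat([q[1],q[2],q[3],q[0]]).as_matrix(), np.array(s["tool_pos"])
def cam(n):
    R0,p0=tool(); c=robot.camera(n)
    c["f"]=240/np.tan(np.radians(c["fovy"])/2)
    if n=="wrist":
        T=np.array(c["T_tool_cam"]); c["Rwc"]=R0@T[:3,:3]; c["o"]=R0@T[:3,3]+p0
    else:
        c["Rwc"]=np.array(c["R"]).T; c["o"]=-c["Rwc"]@np.array(c["t"])
    return c
def cloud(c):
    v,u=np.mgrid[:480,:640]; d=c["depth"]
    P=np.stack([(u-c["cx"])/c["f"]*d,(v-c["cy"])/c["f"]*d,d],-1)
    W=P@c["Rwc"].T+c["o"]; W[d==0]=np.nan; return W
def ray(c,u,v,z):
    r=c["Rwc"]@np.array([(u-c["cx"])/c["f"],(v-c["cy"])/c["f"],1]); return c["o"]+r*(z-c["o"][2])/r[2]
def proj(c,X):
    p=c["Rwc"].T@(np.array(X)-c["o"]); return p[:2]/p[2]*c["f"]+[c["cx"],c["cy"]]
E
python3 - <<'E'
from h import *
s=robot.sense(); print({k:np.round(v,3) for k,v in s.items()})
for n in ("scene","side"):
    c=cam(n); cv2.imwrite(f"pics/{n}0.png",c["img"]); print(n,c["o"],c["Rwc"][:,2],c["f"],c["cx"],c["cy"]); np.savez(f"{n}0.npz",**{k:c[k] for k in("img","depth","Rwc","o","f","cx","cy")})
E
```

```text
pics
{'time_s': np.float64(0.0), 'joint_pos': array([ 1.2  ,  0.384,  0.016,  1.371, -0.006,  1.388, -0.047]), 'joint_vel': array([ 0.001, -0.   , -0.001, -0.   , -0.   ,  0.   ,  0.002]), 'joint_torque': array([ 0.0000e+00, -6.2758e+01,  8.4500e-01, -3.7182e+01,  1.7000e-02,
        1.4000e-02, -0.0000e+00]), 'tool_pos': array([ 189.2  , -595.093,  205.785]), 'tcp_rot': array([-0.001,  0.988,  0.153, -0.   ]), 'wrist_force': array([0.477, 0.619, 0.139]), 'moment': array([-0.028, -0.026,  0.   ]), 'gripper_force': np.float64(0.0), 'finger_gap': np.float64(85.388)}
scene [ 800.89238066 -502.90302089 1095.64329276] [-0.20034851  0.52534961 -0.82696328] 496.9637934746957 313.0113240313437 235.23960461596025
side [ 583.37164331 -806.23552351  823.87369836] [-0.0263121   0.79243972 -0.60938244] 441.2563303557189 323.84406915965775 245.53228381259348
```

View pics/scene0.png

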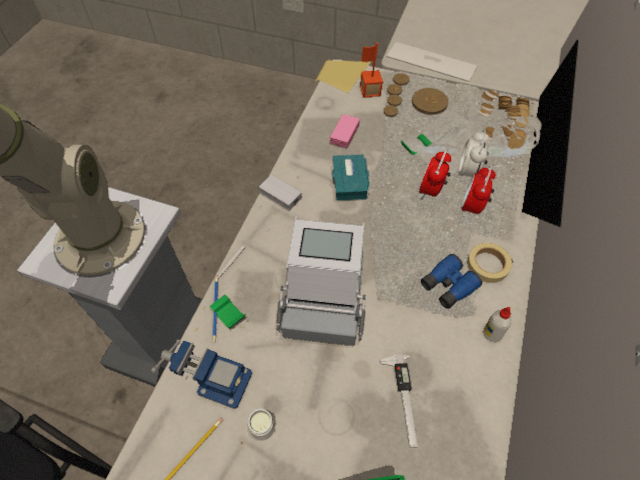

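View pics/side0.png

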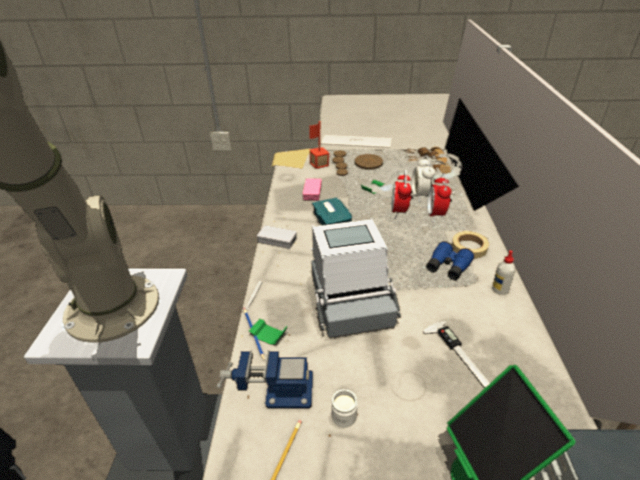

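Both views show the grey loose case (scene 280,191; side 277,237), a pink look-alike (scene 345,131), the teal box (350,177), the machine (322,285; hood lip hidden on its far side) and the jar (261,423). The grey case fits: it is steel-coloured and near the machine. Next I'll measure and take an enlarged crop.

```bash
python3 - <<'E'
from h import *
def rect(P):
    r=cv2.minAreaRect(P[:,:2].astype(np.float32)); return np.round(r[0],1),np.round(r[1],1),round(r[2],2),np.round(np.nanmedian(P[:,2]),1)
for n in("scene","side"):
    c=dict(np.load(n+"0.npz")); W=cloud(c); z=W[...,2]
    for nm,p in dict(case=(280,191) if n=="scene" else (277,234),box=(350,180) if n=="scene" else (333,212),pink=(345,131) if n=="scene" else (312,186),jar=(261,423)if n=="scene" else (344,400)).items():
        m=np.zeros((480,640),bool); u,v=p; m[v-35:v+35,u-35:u+35]=1
        h0=z[v,u]; m&=(abs(z-h0)<6)
        k,l=cv2.connectedComponents(m.astype(np.uint8)); m=l==l[v,u]
        print(n,nm,h0.round(1),m.sum(),rect(W[m]))
    # machine: hood top
    m=np.zeros((480,640),bool)
    m[200:350,260:420]=1
    for lo,hi in((172,190),(60,72)):
        q=m&(z>lo)&(z<hi)
        k,l,st,_=cv2.connectedComponentsWithStats(q.astype(np.uint8)); i=1+np.argmax(st[1:,4]); print(n,lo,st[i],rect(W[l==i]))
c=dict(np.load("scene0.npz")); a=cv2.resize(c["img"][100:350,230:400],None,fx=2.3,fy=2.3,interpolation=cv2.INTER_CUBIC); cv2.imwrite("pics/crop.png",a); print(a.shape)
E
```

```text
scene case 29.1 665 (array([403.7, 289. ]), array([ 61.6, 111.2]), 70.29, np.float64(28.9))
scene box 41.3 1269 (array([573.5, 401.4]), array([103.8, 140.6]), 23.02, np.float64(42.4))
scene pink 28.5 502 (array([500.5, 578.7]), array([114.6,  60.5]), 86.25, np.float64(28.7))
scene jar 38.6 302 (array([ 600.1, -302.7]), array([39.1, 38.1]), 23.17, np.float64(41.3))
scene 172 [ 287  217   78   60 3600] (array([615.6,  64.6]), array([157.3, 138. ]), 12.71, np.float64(183.8))
scene 60 [ 281  307   78   30 1688] (array([644.2, -62. ]), array([170.9,  56.3]), 12.81, np.float64(65.2))
side case 35.2 305 (array([401.1, 288.3]), array([ 59.1, 110.6]), 71.47, np.float64(31.0))
side box 43.8 718 (array([570.2, 399.9]), array([102.9, 140.5]), 22.88, np.float64(43.9))
side pink 32.7 254 (array([497.9, 576.2]), array([115. ,  58.4]), 86.3, np.float64(30.8))
side jar 40.4 254 (array([ 599.2, -299.3]), array([39.2, 33.4]), 13.67, np.float64(42.7))
side 172 [ 312  218   76   44 2236] (array([613.6,  62.2]), array([158.2, 137.3]), 12.79, np.float64(185.0))
side 60 [ 323  294   74   29 1367] (array([645.6, -60. ]), array([184. ,  63.6]), 12.0, np.float64(66.4))
(575, 391, 3)
```

View pics/crop.png

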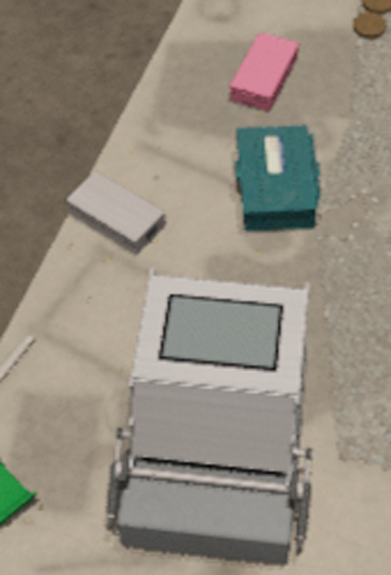

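The crop shows the grey steel case (crop 115,212), left of the lip and nearer the robot. The pink one beyond it is the decoy, and the teal box stands farther out. Next I'll carry the tool up and round towards the left of the machine.

```bash
cat >> h.py <<'E'
def ax(yaw,p):  # tool frame: x horizontal at yaw(deg); z = pitched p deg below horizontal, towards yaw-90 
    a=np.radians(yaw); p=np.radians(p); X=np.array([np.cos(a),np.sin(a),0]); F=np.array([np.sin(a),-np.cos(a),0])
    Z=F*np.cos(p)-np.array([0,0,1])*np.sin(p); return np.stack([X,np.cross(Z,X),Z],1)
def rows(pos,R=None,R0=None,p0=None):
    r,p=tool() if R0 is None else (R0,p0)
    d=r.T@(np.array(pos)-p); w=Rn.from_matrix(r.T@(r if R is None else R)).as_rotvec()
    print(" ".join("%.4f"%v for v in d/1000)," ".join("%.3f"%v for v in w))
E
python3 -m creep '0.10 -0.04 -0.14 0 0 0 1; 0.2 -0.1 -0.145 0 0 0 1; 0.3 -0.15 -0.145 0 0 0 1; 0.4 -0.2 -0.145 0 0 0 1; 0.457 -0.217 -0.145 0 0 0 1'
python3 -m creep '0.1 -0.03 0 0 0 0 1; 0.16 -0.08 0 0 0 0 1; 0.2 -0.14 0 0 0 0 1; 0.21 -0.2 0 0 0 0 1; 0.22 -0.26 0 0 0 0 1'
python3 - <<'E'
from h import *
print(tool(),robot.sense()["joint_pos"])
E
```

```text
time_s: 0.72
tool_pos: [391.4, -403.0, 321.0]
tcp_rot: [0.0, 0.988, 0.153, 0.0]
wrist_force: [0.4, -0.5, 0.6]
finger_gap: 85.4
gripper_force: 0.0
time_s: 1.35
tool_pos: [521.4, -139.4, 319.7]
tcp_rot: [-0.001, 0.988, 0.154, -0.001]
wrist_force: [0.2, 0.6, 0.7]
finger_gap: 85.3
gripper_force: 0.0
(array([[ 9.52725797e-01,  3.03828949e-01, -1.23475206e-03],
       [ 3.03830105e-01, -9.52725815e-01,  8.87976963e-04],
       [-9.06587060e-04, -1.22115341e-03, -9.99998843e-01]]), array([ 521.3857803 , -139.44102739,  319.65101879])) [ 0.46788347  0.18907707 -0.31833545  1.38014367  0.05817787  1.58300156
 -1.10660016]
```

```bash

python3 -m creep '0.03 -0.06 0 0 0 0 1; 0.05 -0.12 0 0 0 0 1; 0.07 -0.18 0 0 0 0 1; 0.09 -0.24 0 0 0 0 1; 0.11 -0.30 0 0 0 0 1'
python3 - <<'E'
from h import *
print(tool()[1])
c=cam("wrist"); print(c["o"],c["Rwc"])
cv2.imwrite("pics/w1.png",c["img"])
W=cloud(c); z=W[...,2]; M=ax(12.7,90); mx=np.array([.2198,-.9755]);my=np.array([.9755,.2198])
for lo,hi in((66,84),(176,190),(24,36)):
    m=(z>lo)&(z<hi); 
    k,l,st,_=cv2.connectedComponentsWithStats(m.astype(np.uint8))
    for i in range(1,k):
        if st[i,4]>400:
            P=W[l==i]; print(lo,st[i],cv2.minAreaRect(P[:,:2].astype(np.float32)),np.median(P[:,2]))
E
```

```text
time_s: 1.98
tool_pos: [534.6, 171.5, 320.4]
tcp_rot: [0.0, 0.988, 0.153, -0.0]
wrist_force: [1.4, -0.2, -0.9]
finger_gap: 85.4
gripper_force: 0.0
[534.61013976 171.51001198 320.37282083]
[612.47311932 197.28629458 487.78986152] [[ 3.02953523e-01 -9.04112597e-01 -3.01329679e-01]
 [-9.53005310e-01 -2.87342433e-01 -9.59958642e-02]
 [ 2.06267107e-04  3.16251069e-01 -9.48675508e-01]]
66 [ 325   56   50  163 4993] ((594.9547119140625, 157.98114013671875), (155.358642578125, 31.922393798828125), 12.501402854919434) 78.48600319655714
66 [ 543   77   62  161 1867] ((646.502197265625, -74.6385726928711), (164.94082641601562, 20.815773010253906), 12.724848747253418) 66.67768754128633
66 [ 590  298   50   67 1850] ((487.43359375, -221.27650451660156), (76.08067321777344, 59.435699462890625), 24.03082275390625) 74.54198545872651
176 [  377    41   225   226 34753] ((615.1377563476562, 65.67457580566406), (157.78265380859375, 137.3487091064453), 12.436771392822266) 184.90802193354534
24 [ 151  210   83   92 3941] ((403.2765197753906, 292.0057678222656), (57.99552536010742, 111.15170288085938), 72.30164337158203) 30.244037575008747
```

View pics/w1.png

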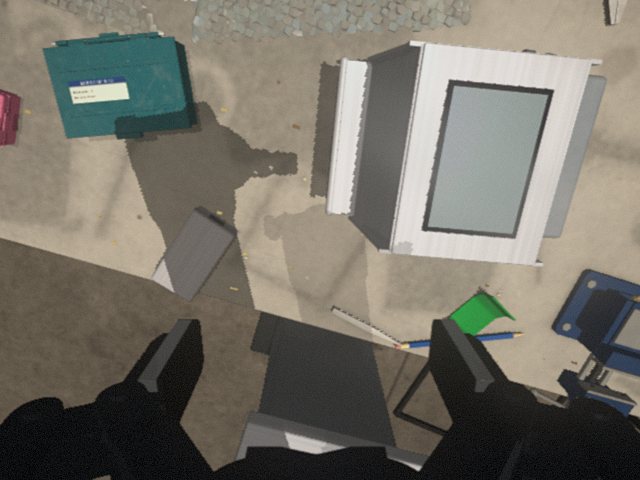

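The picture shows the lip (345,135), hood roof, case (195,250), and box top left. The measured lip centre (595,158,78) and sizes match the given ones. I'll set the machine yaw at 12.5° and the origin at about (616,62). I'll hook the lip from below with shut fingers, the tool pitched 40° down.

```bash
cat >> h.py <<'E'
YAW=12.5; O=np.array([616.3,62.,0]); MX=np.array([np.sin(np.radians(YAW)),-np.cos(np.radians(YAW)),0]); K=np.array([0,0,1.])
def lip(th,p,d=28,h=17,back=0):
    H=O+100*MX+78*K; r=np.hypot(215,3); a=th-np.arctan2(3,215)
    E=H-r*np.cos(a)*MX+r*np.sin(a)*K
    R=ax(YAW,p); return E+(d-back)*R[:,2]-h*R[:,1],R
E
python3 - <<'E'
from h import *
p,R=lip(0,40,h=24,back=130); print(p); rows(p+[0,0,90],R); rows(p,R)
E
```

```text
[571.15861047 265.61964963 122.17926955]
0.0637 -0.0665 0.1081 -0.877 -0.043 0.095
0.0637 -0.0660 0.1981 -0.877 -0.043 0.095
```

```bash

python3 -m creep '0.014 -0.014 0.022 -0.176 -0.009 0.019 0; 0.028 -0.028 0.044 -0.352 -0.018 0.038 0; 0.04 -0.04 0.066 -0.528 -0.027 0.057 0; 0.052 -0.054 0.088 -0.704 -0.036 0.076 0; 0.064 -0.066 0.108 -0.877 -0.043 0.095 0'
python3 - <<'E'
from h import *
print(robot.sense()["joint_pos"])
for b,h in((130,26),(60,26),(0,26)):
  p,R=lip(0,40,h=h,back=b); print(p); rows(p,R)
E
```

```text
time_s: 2.65
tool_pos: [576.0, 253.4, 212.2]
tcp_rot: [0.425, 0.899, 0.093, 0.046]
wrist_force: [0.5, -0.1, 0.2]
finger_gap: 0.3
gripper_force: 0.0
[-0.63920728  0.77006169 -0.39742404  1.11370178  0.90294248  1.9490187
 -2.33260396]
[570.88036106 266.87475159 120.64718067]
-0.0025 -0.0798 0.0471 0.011 0.006 -0.009
[582.48652651 214.52272241  75.65204799]
-0.0021 -0.0806 0.1171 0.011 0.006 -0.009
[592.43466832 169.64955454  37.08479141]
-0.0017 -0.0812 0.1771 0.011 0.006 -0.009
```

```bash

python3 -m creep '-0.001 -0.04 0.022 0 0 0 0; -0.0025 -0.08 0.047 0.011 0.006 -0.009 0; -0.002 -0.08 0.082 0.011 0.006 -0.009 0; -0.002 -0.08 0.115 0.011 0.006 -0.009 0; -0.002 -0.081 0.115 0.011 0.006 -0.009 0'
python3 - <<'E'
from h import *
print(robot.sense()["joint_pos"])
c=cam("wrist"); cv2.imwrite("pics/w2.png",c["img"])
p,R=lip(0,40,h=26,back=0); print(p); rows(p,R)
E
```

```text
time_s: 3.28
tool_pos: [581.7, 212.1, 75.1]
tcp_rot: [0.419, 0.901, 0.098, 0.043]
wrist_force: [-0.9, -0.1, 0.8]
finger_gap: 0.0
gripper_force: 0.0
[-0.57003809  0.84531904 -0.39178794  1.30664016  0.90592661  1.7289036
 -2.47336038]
[592.43466832 169.64955454  37.08479141]
0.0012 0.0001 0.0602 -0.004 0.004 0.001
```

View pics/w2.png

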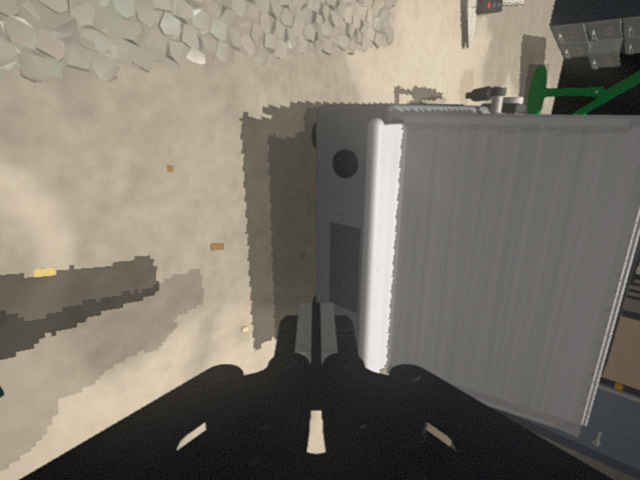

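The view shows the shut fingers (320,330) just below the lip's bright edge (375,240), with clear space under it. I'll advance 60 mm under the lip.

```bash

python3 -m creep '0.001 0 0.03 0 0 0 0; 0.001 0 0.06 -0.004 0.004 0 0; 0.001 0 0.06 -0.004 0.004 0 0'
python3 - <<'E'
from h import *
R0,p0=tool(); print(p0,robot.sense()["wrist_force"],robot.sense()["joint_pos"])
for th in np.arange(0,0.71,0.1):
  p,R=lip(th,40+0.6*np.degrees(th)); print(round(th,2),end=": "); rows(p,R,R0,p0)
E
```

```text
time_s: 3.7
tool_pos: [592.3, 170.0, 37.5]
tcp_rot: [0.42, 0.901, 0.099, 0.046]
wrist_force: [-0.4, -0.1, 0.4]
finger_gap: 0.3
gripper_force: 0.0
[592.2569503  170.04466811  37.49604419] [-0.35521723 -0.05051593  0.4284358 ] [-0.51700896  0.85101095 -0.37613144  1.39440611  0.9362093   1.63288784
 -2.49996761]
0.0: 0.0001 0.0090 0.0006 -0.000 -0.000 0.001
0.1: 0.0001 0.0243 -0.0137 0.060 -0.000 0.001
0.2: 0.0000 0.0409 -0.0263 0.120 -0.000 0.001
0.3: 0.0000 0.0586 -0.0372 0.180 0.000 0.001
0.4: 0.0000 0.0772 -0.0461 0.240 0.000 0.001
0.5: -0.0000 0.0967 -0.0532 0.300 0.000 0.001
0.6: -0.0000 0.1166 -0.0581 0.360 0.000 0.001
0.7: -0.0000 0.1369 -0.0611 0.420 0.000 0.001
```

```bash

python3 -m creep '0 0.009 0 0 0 0 0; 0 0.016 -0.007 0.03 0 0 0; 0 0.024 -0.014 0.06 0 0 0; 0 0.033 -0.020 0.09 0 0 0; 0 0.041 -0.026 0.12 0 0 0'
python3 - <<'E'
from h import *
R0,p0=tool(); print(p0,robot.sense()["wrist_force"],robot.sense()["joint_pos"])
for th in np.arange(0.3,0.81,0.1):
  p,R=lip(th,40+0.6*np.degrees(th)); print(round(th,2),end=": "); rows(p,R,R0,p0)
c=cam("scene"); W=cloud(c); cv2.imwrite("pics/s2.png",c["img"])
# hood angle from roof points
m=np.zeros((480,640),bool); m[200:300,280:370]=1; m&=(W[...,2]>150)
P=W[m]; x=(P-O)@MX; y=(P-O)@np.array([np.cos(np.radians(YAW)),np.sin(np.radians(YAW)),0]); k=abs(y)<70; 
for a in range(-100,100,25):
  q=k&(abs(x-a)<6); print(a,q.sum(),np.nanmedian(P[q,2]) if q.sum() else 0)
E
```

```text
time_s: 4.32
tool_pos: [594.2, 164.9, 87.6]
tcp_rot: [0.363, 0.925, 0.102, 0.041]
wrist_force: [1.0, -0.1, -0.2]
finger_gap: -0.0
gripper_force: 0.0
[594.21681698 164.93540245  87.58183889] [ 1.01297929 -0.10033217 -0.15547073] [-0.43018904  0.71992583 -0.42535785  1.42044414  0.86730759  1.59864406
 -2.40353966]
0.3: -0.0007 0.0155 -0.0111 0.056 -0.003 -0.000
0.4: -0.0006 0.0329 -0.0223 0.116 -0.003 -0.000
0.5: -0.0006 0.0513 -0.0317 0.176 -0.003 0.000
0.6: -0.0006 0.0705 -0.0391 0.236 -0.003 0.000
0.7: -0.0006 0.0902 -0.0445 0.296 -0.003 0.000
0.8: -0.0006 0.1104 -0.0479 0.356 -0.003 0.000
-100 0 0
-75 0 0
-50 263 183.3842865366944
-25 284 184.85455519373158
0 303 184.77454681953077
25 301 185.00497410988976
50 314 183.51279663038298
75 80 152.94080758638478
```

```bash
python3 - <<'E'
from h import *
a=cv2.imread("pics/s2.png")[180:360,220:440]; a=cv2.resize(a,None,fx=3,fy=3,interpolation=cv2.INTER_CUBIC)
c=cam("wrist"); b=cv2.resize(c["img"],(480,360)); o=np.zeros((540+0,780,3),np.uint8)
o[:360,:440]=cv2.resize(a,(440,360)); o[:360,440:780]=cv2.resize(b,(340,360)); cv2.imwrite("pics/m3.png",o[:360])
E
```

```text
(no output)
```

View pics/m3.png

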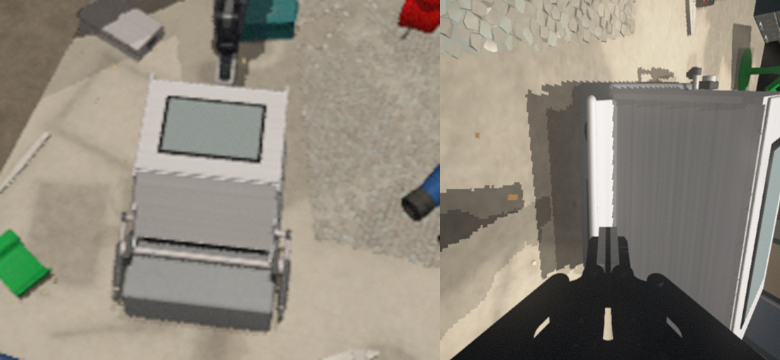

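The fingers slipped off near their tips and now stand above the lip, with the hood still shut. They were not far enough under it: the tip was only 5 mm inside the edge. I'll back out and retry deeper at a 30° pitch.

```bash
python3 -m creep '0 0 -0.04 0 0 0 0; 0 0 -0.08 -0.1 0 0 0; 0 -0.03 -0.09 -0.2 0 0 0; 0 -0.06 -0.09 -0.3 0 0 0'
python3 - <<'E'
from h import *
R0,p0=tool(); print(p0,robot.sense()["joint_pos"])
for b in(70,0):
  p,R=lip(0,30,d=36,h=25,back=b); print(p,(p-O)@MX); rows(p,R)
E
```

```text
time_s: 4.92
tool_pos: [570.6, 269.7, 111.4]
tcp_rot: [0.499, 0.86, 0.095, 0.057]
wrist_force: [1.1, 0.5, 0.1]
finger_gap: -0.1
gripper_force: 0.0
[570.5847903  269.66612461 111.43898426] [-0.73227065  0.96882782 -0.34820714  1.11103886  0.97698669  1.94846032
 -2.46199987]
[582.33091428 215.2246438   70.34936491] -156.94486372867092
-0.0006 -0.0081 0.0687 0.005 -0.004 -0.001
[595.45186857 156.03984373  35.34936491] -96.32308546376021
-0.0009 -0.0084 0.1387 0.005 -0.004 -0.001
```

```bash
python3 -m creep '0 -0.008 0.03 0 0 0 0; -0.001 -0.008 0.07 0.005 -0.004 0 0; -0.001 -0.008 0.105 0.005 -0.004 0 0; -0.001 -0.008 0.138 0.005 -0.004 0 0; -0.001 -0.008 0.138 0.005 -0.004 0 0'
python3 - <<'E'
from h import *
R0,p0=tool(); print(p0,(p0-O)@MX,robot.sense()["joint_pos"])
for th in np.arange(0,.61,.1):
  p,R=lip(th,30+0.7*np.degrees(th),d=36,h=12); print(round(th,2),round((p-O)@MX),p[2].round(),end=": "); rows(p,R,R0,p0)
E
```

```text
time_s: 5.55
tool_pos: [595.1, 150.6, 34.2]
tcp_rot: [0.498, 0.86, 0.093, 0.052]
wrist_force: [0.3, 0.1, -0.5]
finger_gap: -0.0
gripper_force: 0.0
[595.11191334 150.60822884  34.20459274] -91.09380131288562 [-0.57736999  0.94343001 -0.32277717  1.36261145  1.01335127  1.73004658
 -2.54186799]
0.0 -90 47.0: 0.0015 0.0114 -0.0051 0.002 0.006 0.001
0.1 -91 66.0: 0.0014 0.0279 -0.0160 0.072 0.006 0.001
0.2 -90 86.0: 0.0013 0.0454 -0.0252 0.142 0.006 0.001
0.3 -88 106.0: 0.0012 0.0637 -0.0326 0.212 0.006 0.000
0.4 -83 125.0: 0.0012 0.0826 -0.0379 0.282 0.006 0.000
0.5 -76 143.0: 0.0012 0.1019 -0.0414 0.352 0.006 -0.000
0.6 -68 161.0: 0.0011 0.1213 -0.0428 0.422 0.006 -0.000
```

Fully under now, with the tip 24 mm inside the edge. I'll lift a little and check that the hood follows.

```bash
python3 -m creep '0.001 0.011 -0.005 0 0.006 0 0; 0.001 0.02 -0.011 0.036 0.006 0 0; 0.001 0.028 -0.016 0.072 0.006 0 0; 0.001 0.036 -0.021 0.107 0.006 0 0; 0.001 0.045 -0.025 0.142 0.006 0 0'
cat > ck.py <<'E'
from h import *
s=robot.sense(); R0,p0=tool(); print(p0.round(1),((p0-O)@MX).round(1),np.round(s["wrist_force"],1),np.round(s["joint_pos"],2))
c=cam("scene"); W=cloud(c)
m=np.zeros((480,640),bool); m[180:360,260:400]=1; m&=(W[...,2]>120)
P=W[m]; x=(P-O)@MX; y=(P-O)@np.array([np.cos(np.radians(YAW)),np.sin(np.radians(YAW)),0]); k=(abs(y)<72)&(abs(y)>30)
for a in range(-75,201,25):
  q=k&(abs(x-a)<6)
  if q.sum(): print(a,q.sum(),np.nanmedian(P[q,2]).round(),end="; ")
print()
E
python3 - <<'E'
import ck
from h import *
R0,p0=tool()
for th in np.arange(.3,.81,.1):
  p,R=lip(th,30+0.7*np.degrees(th),d=36,h=12); print(round(th,2),round((p-O)@MX),p[2].round(),end=": "); rows(p,R,R0,p0)
E
```

```text
time_s: 6.18
tool_pos: [596.7, 154.0, 88.2]
tcp_rot: [0.432, 0.895, 0.099, 0.05]
wrist_force: [-0.5, 0.0, -0.2]
finger_gap: -0.2
gripper_force: 0.0
[596.7 154.   88.2] -94.1 [-0.5  0.  -0.2] [-0.5   0.79 -0.38  1.4   0.95  1.68 -2.45]
-50 158 184.0; -25 174 184.0; 0 172 184.0; 25 180 185.0; 50 199 183.0; 75 443 137.0; 
0.3 -88 106.0: -0.0017 0.0154 -0.0050 0.062 -0.006 -0.004
0.4 -83 125.0: -0.0016 0.0333 -0.0132 0.132 -0.006 -0.004
0.5 -76 143.0: -0.0015 0.0519 -0.0194 0.202 -0.006 -0.004
0.6 -68 161.0: -0.0013 0.0709 -0.0237 0.272 -0.006 -0.003
0.7 -58 177.0: -0.0013 0.0902 -0.0261 0.342 -0.006 -0.003
0.8 -46 193.0: -0.0012 0.1096 -0.0264 0.412 -0.006 -0.003
```

```bash
python3 - <<'E'
from h import *
c=cam("wrist"); s=cam("scene")
print([ (n,cam_["depth"].min()) for n,cam_ in (("w",c),("s",s))])
W=cloud(c); 
MY=np.array([np.cos(np.radians(YAW)),np.sin(np.radians(YAW)),0])
P=W.reshape(-1,3); x=(P-O)@MX; y=(P-O)@MY
for a in range(-135,0,5):
  r=[]
  for b in (20,40,60):
    q=(abs(x-a)<2.5)&(abs(y-b)<6); r.append(np.nanmax(P[q,2]).round() if q.sum() else None)
  print(a,r,end=" ")
o=np.hstack([cv2.resize(c["img"],(440,330)),cv2.resize(s["img"][170:320,240:400],(352,330),interpolation=cv2.INTER_CUBIC)]); cv2.imwrite("pics/m4.png",o)
E
```

```text
[('w', np.float32(0.0)), ('s', np.float32(0.0))]
-135 [np.float64(183.0), np.float64(2.0), np.float64(2.0)] -130 [np.float64(162.0), np.float64(2.0), np.float64(2.0)] -125 [np.float64(119.0), np.float64(2.0), np.float64(2.0)] -120 [np.float64(2.0), np.float64(2.0), np.float64(2.0)] -115 [np.float64(80.0), np.float64(80.0), np.float64(80.0)] -110 [np.float64(80.0), np.float64(80.0), np.float64(81.0)] -105 [np.float64(79.0), np.float64(79.0), np.float64(80.0)] -100 [np.float64(80.0), np.float64(79.0), np.float64(79.0)] -95 [np.float64(79.0), np.float64(79.0), np.float64(79.0)] -90 [np.float64(79.0), np.float64(79.0), np.float64(79.0)] -85 [np.float64(91.0), np.float64(91.0), np.float64(91.0)] -80 [np.float64(119.0), np.float64(118.0), np.float64(121.0)] -75 [np.float64(144.0), np.float64(147.0), np.float64(146.0)] -70 [np.float64(173.0), np.float64(172.0), np.float64(173.0)] -65 [np.float64(184.0), np.float64(184.0), np.float64(184.0)] -60 [np.float64(184.0), np.float64(184.0), np.float64(184.0)] -55 [np.float64(184.0), np.float64(184.0), np.float64(184.0)] -50 [np.float64(184.0), np.float64(184.0), np.float64(184.0)] -45 [np.float64(185.0), np.float64(185.0), np.float64(184.0)] -40 [np.float64(186.0), np.float64(186.0), np.float64(185.0)] -35 [np.float64(186.0), np.float64(186.0), np.float64(185.0)] -30 [np.float64(186.0), np.float64(186.0), np.float64(185.0)] -25 [np.float64(186.0), np.float64(186.0), np.float64(185.0)] -20 [np.float64(186.0), np.float64(186.0), np.float64(185.0)] -15 [np.float64(186.0), np.float64(186.0), np.float64(185.0)] -10 [np.float64(186.0), np.float64(186.0), np.float64(185.0)] -5 [np.float64(186.0), np.float64(186.0), np.float64(185.0)]
```

View pics/m4.png

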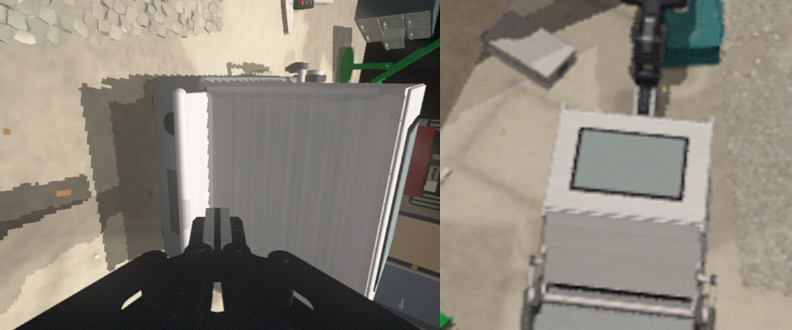

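The fingers again ended above the still-shut lip (lip top at 79 mm), so hooking with shut fingers is unreliable. I'll back out and pinch the flange instead, at a 20° pitch with the fingers partly open.

```bash
python3 -m creep '0 0 -0.04 0 0 0 0.45; 0 0 -0.075 -0.06 0 0 0.45; 0 0 -0.085 -0.15 0 0 0.45; 0 -0.01 -0.085 -0.28 0 0 0.45;  0 -0.01 -0.085 -0.30 0 0 0.45' 20
python3 - <<'E'
from h import *
R0,p0=tool(); s=robot.sense(); print(p0,s["joint_pos"],s["finger_gap"])
for b in(70,0):
  p,R=lip(0,20,d=25,h=0,back=b); print(p,(p-O)@MX); rows(p,R)
E
```

```text
time_s: 6.95
tool_pos: [578.3, 226.2, 127.1]
tcp_rot: [0.564, 0.818, 0.094, 0.062]
wrist_force: [-1.7, -0.4, 0.0]
finger_gap: 38.3
gripper_force: 0.0
[578.26225389 226.16223033 127.08211522] [-0.73681524  0.98158785 -0.29296555  1.17138138  1.04727261  1.98922753
 -2.45058464] 38.26620168810339
[582.25704253 215.55785773  90.39090645] -157.28616793536585
0.0017 -0.0303 0.0235 -0.014 -0.005 0.008
[596.4941121  151.33858698  66.44949642] -91.50768448035228
0.0014 -0.0293 0.0935 -0.014 -0.005 0.008
```

```bash
python3 -m creep '0.001 -0.03 0 -0.014 -0.005 0.008 0.4; 0.0015 -0.03 0.025 -0.014 -0.005 0.008 0.4; 0.0015 -0.03 0.06 -0.014 -0.005 0.008 0.4; 0.0015 -0.03 0.09 -0.014 -0.005 0.008 0.4; 0.0015 -0.03 0.09 -0.014 -0.005 0.008 0.4'
python3 -m creep '0 0 0 0 0 0 0; 0 0 0 0 0 0 0; 0 0 0 0 0 0 0' 20
python3 - <<'E'
from h import *
R0,p0=tool(); s=robot.sense(); print(p0,(p0-O)@MX,s["joint_pos"],s["gripper_force"])
E
```

```text
time_s: 7.58
tool_pos: [598.9, 149.8, 71.9]
tcp_rot: [0.569, 0.816, 0.083, 0.063]
wrist_force: [-0.5, -0.3, 0.4]
finger_gap: 34.2
gripper_force: 0.0
time_s: 7.95
tool_pos: [598.0, 155.0, 71.5]
tcp_rot: [0.568, 0.816, 0.086, 0.065]
wrist_force: [-0.4, 0.2, 0.6]
finger_gap: 0.0
gripper_force: 0.0
[597.9689855  154.97504259  71.47183297] -94.73872054218195 [-0.65196855  0.99447252 -0.26931903  1.30191752  1.07014318  1.86032684
 -2.53431201] 0.0
```

```bash
python3 - <<'E'
from h import *
R0,p0=tool()
c=cam("wrist"); s=cam("scene"); d=cam("side")
for n,k in(("w",c),("s",s),("d",d)):
    print(n,proj(k,p0),proj(k,p0-20*R0[:,2]),[proj(k,O-115*MX+a*np.array([MX[1]*-1,MX[0],0])+78*K).round() for a in(-75,75)])
print(c["T_tool_cam"])
# fingertip pixel depth
for v in range(250,380,10): print(v,c["depth"][v,280:361:8].round())
print(((c["Rwc"].T@(p0-c["o"]))[2]))
b=c["img"].copy(); 
u,v=proj(c,p0); cv2.circle(b,(int(u),int(v)),4,(0,0,255),1)
u2,v2=proj(s,p0); a=s["img"].copy(); cv2.circle(a,(int(u2),int(v2)),2,(0,0,255),1)
o=np.hstack([b[150:480,150:550],cv2.resize(a[170:290,270:400],(357,330),interpolation=cv2.INTER_CUBIC)]); cv2.imwrite("pics/m5.png",o)
E
```

```text
w [315.83230324 296.02529904] [315.84103907 317.03049681] [array([315., 462.]), array([312., 138.])]
s [331.13924454 237.93169179] [331.98547163 230.17092421] [array([301., 227.]), array([361., 233.])]
d [340.74561508 249.3058276 ] [339.23423177 243.29911771] [array([312., 247.]), array([364., 240.])]
[[ 1.49478043e-04 -9.48929299e-01 -3.15488769e-01  8.18670502e+01]
 [ 9.99999989e-01  1.38421937e-04  5.74518407e-05 -4.78221091e-02]
 [-1.08471685e-05 -3.15488774e-01  9.48929309e-01 -1.68203412e+02]
 [ 0.00000000e+00  0.00000000e+00  0.00000000e+00  1.00000000e+00]]
250 [203. 200. 200. 159. 157. 160. 174. 185. 187. 186. 184.]
260 [205. 204. 202. 161. 159. 161. 175. 186. 188. 189. 187.]
270 [205. 204. 202. 162. 160. 161. 177. 188. 190. 189. 187.]
280 [208. 207. 206. 163. 161. 164. 179. 190. 191. 191. 190.]
290 [209. 209. 207. 165. 162. 166. 180. 192. 192. 191. 191.]
300 [211. 211. 207. 167. 164. 166. 182. 193. 195. 193. 192.]
310 [213. 212. 210. 148. 147. 147. 148. 195. 196. 196. 193.]
320 [215. 148. 150. 141. 140. 141. 140. 148. 149. 196. 196.]
330 [143. 143. 144. 135. 134. 133. 135. 142. 143. 142. 199.]
340 [135. 135. 128. 128. 129. 129. 129. 136. 135. 136. 200.]
350 [130. 129. 123. 123. 124. 123. 123. 124. 130. 129. 202.]
360 [114. 113. 113. 116. 124. 122. 117. 114. 113. 117. 115.]
370 [112. 112. 112. 112. 124. 124. 112. 112. 113. 111. 112.]
185.44128510660568
```

View pics/m5.png

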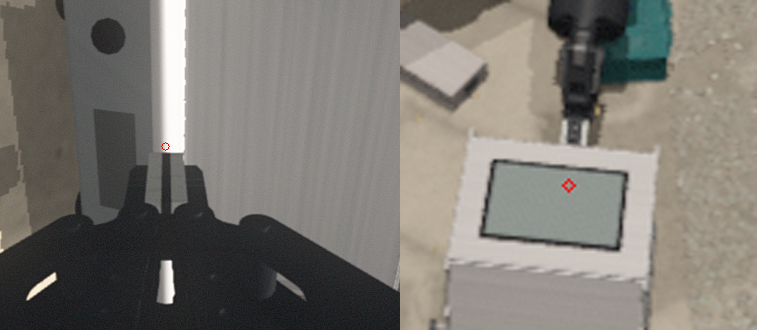

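The wrist depth shows the shut fingertips end roughly 35 mm short of where the stated TCP projects. That explains the misses: the fingers never reached the lip. I'll retract and measure the true tip offset with two cameras.

```bash
python3 -m creep '0 0 -0.04 0 0 0 0; 0 0.03 -0.08 0.1 0 0 0; 0 0.07 -0.08 0.2 0 0 0; 0 0.07 -0.08 0.2 0 0 0'
python3 - <<'E'
from h import *
R0,p0=tool(); print(p0)
for n in("wrist","scene","side"):
    c=cam(n); W=cloud(c); T=(W-p0)@R0; x,y,z=T[...,0],T[...,1],T[...,2]
    m=(abs(y)<30)&(abs(x)<25)&(z>-90)&(z<25)
    print(n,c["f"],m.sum(),[(a,int((m&(abs(z-a)<2.5)).sum()),np.nanmax(abs(y[m&(abs(z-a)<2.5)])).round() if (m&(abs(z-a)<2.5)).any() else 0, np.nanmedian(x[m&(abs(z-a)<2.5)]).round() if (m&(abs(z-a)<2.5)).any() else 0) for a in range(-70,25,5)])
E
```

```text
time_s: 8.6
tool_pos: [588.9, 203.0, 171.0]
tcp_rot: [0.481, 0.87, 0.087, 0.059]
wrist_force: [0.3, -0.1, 0.7]
finger_gap: -0.2
gripper_force: 0.0
[588.85156475 202.97122471 170.96158495]
wrist 396.0143868890869 17333 [(-70, 1669, np.float64(30.0), np.float64(12.0)), (-65, 958, np.float64(20.0), np.float64(8.0)), (-60, 489, np.float64(14.0), np.float64(11.0)), (-55, 648, np.float64(14.0), np.float64(11.0)), (-50, 594, np.float64(14.0), np.float64(10.0)), (-45, 532, np.float64(14.0), np.float64(11.0)), (-40, 519, np.float64(14.0), np.float64(8.0)), (-35, 421, np.float64(14.0), np.float64(11.0)), (-30, 135, np.float64(12.0), np.float64(12.0)), (-25, 0, 0, 0), (-20, 0, 0, 0), (-15, 0, 0, 0), (-10, 0, 0, 0), (-5, 0, 0, 0), (0, 0, 0, 0), (5, 0, 0, 0), (10, 0, 0, 0), (15, 0, 0, 0), (20, 0, 0, 0)]
scene 496.9637934746957 290 [(-70, 32, np.float64(30.0), np.float64(1.0)), (-65, 33, np.float64(23.0), np.float64(0.0)), (-60, 18, np.float64(15.0), np.float64(-1.0)), (-55, 22, np.float64(16.0), np.float64(-0.0)), (-50, 23, np.float64(13.0), np.float64(1.0)), (-45, 21, np.float64(13.0), np.float6
[... 320 characters left out ...]
, 0, 0), (15, 0, 0, 0), (20, 0, 0, 0)]
side 441.2563303557189 257 [(-70, 35, np.float64(30.0), np.float64(-7.0)), (-65, 30, np.float64(26.0), np.float64(-5.0)), (-60, 18, np.float64(13.0), np.float64(-6.0)), (-55, 14, np.float64(14.0), np.float64(-5.0)), (-50, 10, np.float64(12.0), np.float64(-2.0)), (-45, 17, np.float64(11.0), np.float64(-8.0)), (-40, 16, np.float64(14.0), np.float64(-5.0)), (-35, 12, np.float64(9.0), np.float64(-5.0)), (-30, 21, np.float64(11.0), np.float64(-4.0)), (-25, 23, np.float64(13.0), np.float64(-5.0)), (-20, 7, np.float64(7.0), np.float64(-5.0)), (-15, 0, 0, 0), (-10, 0, 0, 0), (-5, 0, 0, 0), (0, 0, 0, 0), (5, 0, 0, 0), (10, 0, 0, 0), (15, 0, 0, 0), (20, 0, 0, 0)]
```

All three cameras agree: the fingertips lie about 25 mm behind the reported TCP. I'll take that into account and pinch the flange again, 27 mm deeper.

```bash
python3 - <<'E'
from h import *
for b in(80,0):
  p,R=lip(0,20,d=52,h=-3,back=b); print(p,(p-O)@MX); rows(p,R)
E
```

```text
[585.93669669 198.96001042  87.39564188] -140.28533295202843
-0.0018 -0.0632 0.0438 -0.203 0.000 -0.008
[602.20763334 125.56655813  60.03403041] -65.10992328915576
-0.0017 -0.0471 0.1222 -0.203 0.000 -0.008
```

```bash
python3 -m creep '-0.001 -0.055 0 -0.1 0 0 0.4; -0.002 -0.063 0.04 -0.203 0 -0.008 0.4; -0.002 -0.055 0.082 -0.203 0 -0.008 0.4; -0.002 -0.047 0.122 -0.203 0 -0.008 0.4; -0.002 -0.047 0.122 -0.203 0 -0.008 0.4'
python3 -m creep '0 0 0 0 0 0 0.4; 0 0 0 0 0 0 0; 0 0 0 0 0 0 0; 0 0 0 0 0 0 0' 25
python3 - <<'E'
from h import *
R0,p0=tool(); s=robot.sense(); print(p0,(p0-O)@MX,s["joint_pos"],s["gripper_force"])
E
```

```text
time_s: 9.38
tool_pos: [601.0, 126.2, 58.4]
tcp_rot: [0.57, 0.814, 0.091, 0.062]
wrist_force: [-0.2, -0.0, 0.2]
finger_gap: 33.8
gripper_force: 0.0
time_s: 9.88
tool_pos: [602.0, 125.0, 62.4]
tcp_rot: [0.572, 0.813, 0.088, 0.063]
wrist_force: [-3.6, -0.6, 9.1]
finger_gap: 13.1
gripper_force: 25.1
[602.00806264 124.97074023  62.43008997] -64.57142365366276 [-0.6193532   0.98454088 -0.25974954  1.35674917  1.08495703  1.82190807
 -2.54561565] 25.091620897874236
```

Gripped: the gap is 13 mm with 25 N on the flange. Now I'll swing it about the hinge.

```bash
cat > arc.py <<'E'
from h import *
import sys
def arc(ths,blend=1.0):
    R0,p0=tool(); MY=np.array([-MX[1],MX[0],0]); H=O+100*MX+78*K
    for t in ths:
        A=Rn.from_rotvec(MY*t).as_matrix()
        p=H+A@(p0-H); print(round(t,2),p.round(),end=": "); rows(p,A@R0,R0,p0)
E
python3 - <<'E'
from arc import *
arc(np.arange(1,6)*.12)
E
```

```text
0.12 [602. 126.  82.]: 0.0000 0.0184 -0.0074 0.120 -0.000 -0.000
0.24 [602. 124. 102.]: 0.0001 0.0376 -0.0125 0.240 -0.001 -0.000
0.36 [603. 120. 121.]: 0.0001 0.0572 -0.0152 0.360 -0.001 -0.001
0.48 [604. 114. 140.]: 0.0001 0.0770 -0.0156 0.480 -0.001 -0.001
0.6 [606. 105. 158.]: 0.0002 0.0967 -0.0136 0.600 -0.001 -0.001
```

```bash
python3 -m creep '0 0.0184 -0.0074 0.12 0 0 0; 0 0.0376 -0.0125 0.24 0 0 0; 0 0.0572 -0.0152 0.36 0 0 0; 0 0.077 -0.0156 0.48 0 0 0; 0 0.0967 -0.0136 0.6 0 0 0'
python3 - <<'E'
import ck
from arc import *
arc(np.arange(1,6)*.14)
E
```

```text
time_s: 10.5
tool_pos: [605.9, 106.6, 157.3]
tcp_rot: [0.302, 0.947, 0.104, 0.034]
wrist_force: [-3.4, -2.6, 1.2]
finger_gap: 13.4
gripper_force: 34.7
[605.9 106.6 157.3] -45.8 [-3.4 -2.6  1.2] [-0.26  0.55 -0.46  1.45  0.77  1.54 -2.21]
-75 155 194.0; -50 109 183.0; -25 50 207.0; 0 53 233.0; 25 199 254.0; 50 289 240.0; 75 293 224.0; 100 298 207.0; 125 239 189.0; 
0.14 [611.  90. 182.]: 0.0002 0.0217 -0.0079 0.140 -0.001 0.000
0.28 [614.  75. 199.]: 0.0005 0.0443 -0.0126 0.280 -0.003 0.001
0.42 [618.  57. 213.]: 0.0007 0.0674 -0.0142 0.420 -0.004 0.001
0.56 [623.  38. 225.]: 0.0009 0.0904 -0.0125 0.560 -0.005 0.001
0.7 [627.  17. 234.]: 0.0011 0.1130 -0.0076 0.700 -0.007 0.002
```

The hood follows (about 0.6 rad). Continuing.

```bash
python3 -m creep '0 0.0217 -0.0079 0.14 0 0 0; 0 0.0443 -0.0126 0.28 0 0 0; 0.001 0.0674 -0.0142 0.42 0 0 0; 0.001 0.0904 -0.0125 0.56 0 0 0; 0.001 0.113 -0.0076 0.70 0 0 0'
python3 - <<'E'
import ck
from arc import *
arc([.1,.2,.3])
E
```

```text
time_s: 11.18
tool_pos: [625.3, 22.5, 234.1]
tcp_rot: [-0.042, 0.993, 0.11, -0.002]
wrist_force: [-17.1, -2.2, 19.6]
finger_gap: 13.2
gripper_force: 39.1
[625.3  22.5 234.1] 40.5 [-17.1  -2.2  19.6] [ 0.34  0.44 -0.55  1.29  0.14  1.47 -1.53]
50 490 264.0; 75 365 259.0; 100 210 260.0; 125 228 262.0; 150 253 264.0; 175 638 211.0; 
0.1 [632.  -4. 239.]: 0.0002 0.0155 -0.0054 0.100 -0.001 0.001
0.2 [636. -20. 242.]: 0.0004 0.0315 -0.0092 0.200 -0.002 0.002
0.3 [639. -36. 242.]: 0.0006 0.0478 -0.0113 0.300 -0.003 0.003
```

```bash
python3 -m creep '0 0.016 -0.006 0.1 0 0 0; 0 0.0315 -0.0095 0.2 0 0 0; 0 0.0315 -0.0095 0.2 0 0 0.35; 0 0.0315 -0.02 0.2 0 0 0.4; 0 0.0315 -0.06 0.2 0 0 0.4'
python3 -m creep '0 0 -0.05 0 0 0 0.6; 0 -0.03 -0.09 -0.1 0 0 1; 0 -0.06 -0.1 -0.2 0 0 1; 0 -0.06 -0.1 -0.2 0 0 1'
python3 - <<'E'
import ck
E
```

```text
time_s: 11.85
tool_pos: [632.7, -15.7, 282.7]
tcp_rot: [-0.138, 0.984, 0.107, -0.018]
wrist_force: [0.9, -1.2, 0.0]
finger_gap: 34.0
gripper_force: 0.0
time_s: 12.35
tool_pos: [626.8, 21.1, 400.9]
tcp_rot: [-0.04, 0.993, 0.113, -0.002]
wrist_force: [0.5, -0.1, 0.4]
finger_gap: 85.3
gripper_force: 0.0
[626.8  21.1 400.9] 42.2 [ 0.5 -0.1  0.4] [ 0.26  0.46 -0.54  0.88  0.16  1.85 -1.53]
-50 5 128.0; -25 7 129.0; 0 5 127.0; 25 3 127.0; 50 2 122.0; 150 613 261.0; 175 315 244.0; 200 317 233.0;
```

```bash
cat > top.py <<'E'
from h import *
def find(names,lo,hi,ctr,r,amin=300):
  for n in names:
    c=cam(n); W=cloud(c); z=W[...,2]
    m=(z>lo)&(z<hi)&(np.hypot(W[...,0]-ctr[0],W[...,1]-ctr[1])<r)
    k,l,st,_=cv2.connectedComponentsWithStats(m.astype(np.uint8))
    if k<2: print(n,"none"); continue
    i=1+np.argmax(st[1:,4]); P=W[l==i]; q=cv2.minAreaRect(P[:,:2].astype(np.float32)); print(n,st[i],np.round(q[0],1),np.round(q[1],1),round(q[2],2),np.median(P[:,2]).round(1))
E
python3 - <<'E'
from top import *
s=robot.sense()
find(("wrist","scene","side"),122,138,(616,62),90)
find(("wrist","scene","side"),22,38,(403,290),85)
c=cam("wrist"); cv2.imwrite("pics/w6.png",c["img"])
E
```

```text
wrist [ 245  166   99   53 4987] [612.   63.7] [ 58.4 111.5] 14.8 130.3
scene [ 310  238   29   43 1056] [612.7  61.5] [ 58.  111.8] 14.82 129.1
side none
wrist [  99  239   61   74 2519] [403.7 291.4] [ 58.8 111.8] 72.16 30.2
scene [259 175  43  32 684] [403.2 289. ] [ 61.6 112.5] 71.72 28.9
side [257 226  39  18 467] [400.9 286.9] [ 62.8 112.1] 73.18 30.2
```

View pics/w6.png

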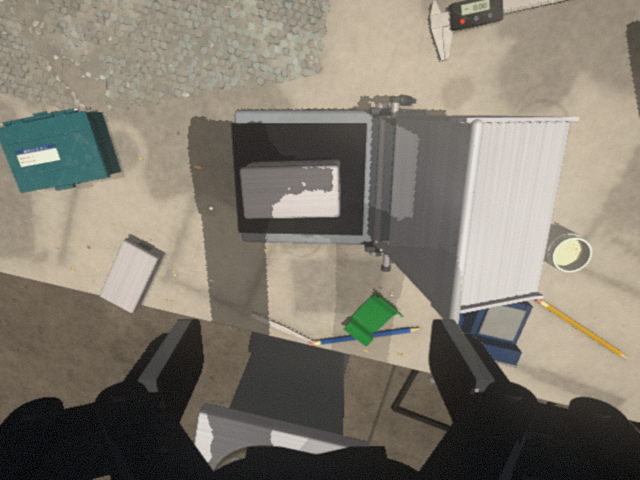

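The view shows the hood fully open (right), the column top (290,190), the case (130,273), the box and jar untouched. Column: (612.3,62.8), length at 104.8°. Case: (403.3,290.5), length at 162.2°. Next I'll hover over the case.

```bash
python3 - <<'E'
from h import *
rows([403.3,290.5,170],ax(162.2,90))
E
```

```text
-0.1596 -0.2995 0.2518 -0.029 -0.104 -2.613
```

```bash
python3 -m creep '-0.03 -0.05 0 -0.002 -0.01 -0.18 1; -0.06 -0.11 0.02 -0.004 -0.02 -0.36 1; -0.09 -0.17 0.04 -0.006 -0.03 -0.54 1; -0.12 -0.23 0.06 -0.008 -0.04 -0.72 1; -0.15 -0.28 0.09 -0.010 -0.04 -0.9 1'
python3 - <<'E'
from h import *
print(tool()[1],robot.sense()["joint_pos"]); rows([403.3,290.5,170],ax(162.2,90))
E
```

```text
time_s: 13.38
tool_pos: [433.8, 245.4, 339.0]
tcp_rot: [-0.03, 0.846, 0.533, -0.004]
wrist_force: [1.0, 0.8, 0.3]
finger_gap: 85.3
gripper_force: 0.0
[433.80490295 245.41978251 338.98722866] [ 0.18059603  0.15736825 -0.81625853  1.41472468  0.05347682  1.62319658
 -1.07336894]
0.0233 -0.0374 0.1720 -0.020 -0.066 -1.706
```

```bash
python3 -m creep '0.005 -0.01 0.03 -0.002 -0.007 -0.18 1; 0.01 -0.02 0.06 -0.004 -0.013 -0.36 1; 0.015 -0.025 0.09 -0.006 -0.02 -0.54 1; 0.02 -0.03 0.11 -0.008 -0.026 -0.72 1; 0.023 -0.037 0.13 -0.01 -0.033 -0.9 1'
python3 - <<'E'
from h import *
print(tool()[1],robot.sense()["joint_pos"]); rows([403.3,290.5,150],ax(162.2,90))
E
```

```text
time_s: 14.0
tool_pos: [406.5, 286.5, 211.2]
tcp_rot: [-0.017, 0.53, 0.848, -0.002]
wrist_force: [0.3, -0.3, -0.0]
finger_gap: 85.3
gripper_force: 0.0
[406.52385841 286.51293225 211.18818311] [ 0.16856728  0.2264177  -0.94845038  1.65623083  0.15464863  1.36725965
 -0.34780954]
0.0034 0.0002 0.0613 -0.010 -0.034 -0.807
```

```bash
python3 -m creep '0.001 0 0.02 -0.002 -0.007 -0.17 1; 0.002 0 0.04 -0.004 -0.014 -0.34 1; 0.003 0 0.06 -0.006 -0.021 -0.51 1; 0.003 0 0.061 -0.008 -0.028 -0.68 1; 0.003 0 0.061 -0.01 -0.034 -0.807 1'
python3 - <<'E'
from top import *
R0,p0=tool(); print(p0,R0,robot.sense()["joint_pos"]); 
find(("wrist","scene"),22,38,(403,290),85)
for n in("wrist","scene","side"):
    c=cam(n); W=cloud(c); T=(W-p0)@R0; x,y,z=T[...,0],T[...,1],T[...,2]
    for s in(-1,1):
        m=(s*y>38)&(s*y<62)&(abs(x)<16)&(z>-80)&(z<20); print(n,s,[(a,int((m&(abs(z-a)<2)).sum())) for a in range(-56,5,4)], np.nanmin(abs(y[m&(z>-50)])) if (m&(z>-50)).any() else 0)
rows([403.3,290.5,0],ax(162.2,90))
E
```

```text
time_s: 14.62
tool_pos: [403.2, 289.8, 150.7]
tcp_rot: [-0.0, 0.155, 0.988, -0.0]
wrist_force: [-0.1, 0.4, 0.9]
finger_gap: 85.9
gripper_force: 0.0
[403.22375626 289.82750277 150.71157157] [[-9.51998577e-01  3.06101848e-01 -6.06745690e-04]
 [ 3.06102155e-01  9.51998541e-01 -4.98984868e-04]
 [ 4.24880821e-04 -6.60759047e-04 -9.99999691e-01]] [ 0.22810475  0.30441649 -1.07500605  1.76232838  0.28197657  1.24414648
  0.3398441 ]
wrist [  277   146    80   143 10757] [401.7 292.2] [ 58.1 110.5] 72.4 30.3
scene [259 175  43  31 682] [403.6 289.9] [ 62.6 111.8] 72.12 28.9
wrist -1 [(-56, 486), (-52, 440), (-48, 401), (-44, 302), (-40, 169), (-36, 6), (-32, 0), (-28, 0), (-24, 0), (-20, 0), (-16, 0), (-12, 0), (-8, 0), (-4, 0), (0, 0), (4, 0)] 40.8115381461502
wrist 1 [(-56, 499), (-52, 437), (-48, 396), (-44, 308), (-40, 170), (-36, 3), (-32, 0), (-28, 0), (-24, 0), (-20, 0), (-16, 0), (-12, 0), (-8, 0), (-4, 0), (0, 0), (4, 0)] 43.509714505675525
scene -1 [(-56, 11), (-52, 10), (-48, 9), (-44, 3), (-40, 3), (-36, 0), (-32, 0), (-28, 0), (-24, 0), (-20, 0), (-16, 0), (-12, 0), (-8, 0), (-4, 0), (0, 0), (4, 0)] 42.511395776259725
scene 1 [(-56, 10), (-52, 7), (-48, 10), (-44, 9), (-40, 7), (-36, 2), (-32, 0), (-28, 0), (-24, 0), (-20, 0), (-16, 0), (-12, 0), (-8, 0), (-4, 0), (0, 0), (4, 0)] 41.329788939332765
side -1 [(-56, 12), (-52, 10), (-48, 9), (-44, 5), (-40, 5), (-36, 1), (-32, 0), (-28, 0), (-24, 0), (-20, 0), (-16, 0), (-12, 0), (-8, 0), (-4, 0), (0, 0), (4, 0)] 46.083979711468174
side 1 [(-56, 9), (-52, 10), (-48, 7), (-44, 11), (-40, 3), (-36, 0), (-32, 0), (-28, 0), (-24, 0), (-20, 0), (-16, 0), (-12, 0), (-8, 0), (-4, 0), (0, 0), (4, 0)] 39.99692406909448
0.0002 0.0003 0.1512 -0.000 0.000 -0.008
```

Open tips are at 38 mm behind TCP, and shut ones at 25 mm, so the offset holds. I'll lower to TCP z = -24 (tips about 6 mm above the table when closed) and grip.

```bash
python3 -m creep '0 0.001 0.05 0 0 -0.004 1; 0 0.001 0.1 0 0 -0.004 1; 0 0.001 0.145 0 0 -0.004 1; 0 0.001 0.17 0 0 -0.004 1; 0 0.001 0.175 0 0 -0.004 1'
python3 -m creep '0 0 0 0 0 0 1; 0 0 0 0 0 0 0; 0 0 0 0 0 0 0; 0 0 0 0 0 0 0; 0 0 0 0 0 0 0' 60
```

```text
time_s: 15.5
tool_pos: [402.6, 290.6, -25.2]
tcp_rot: [-0.001, 0.156, 0.988, -0.001]
wrist_force: [-0.2, -0.3, 0.0]
finger_gap: 85.5
gripper_force: 0.0
time_s: 16.12
tool_pos: [404.5, 291.9, -22.4]
tcp_rot: [0.001, 0.155, 0.988, 0.0]
wrist_force: [-1.3, -0.9, 5.9]
finger_gap: 56.9
gripper_force: 64.5
```

```bash
python3 -m creep '0 0 -0.02 0 0 0 0; 0 0 -0.07 0 0 0 0; 0 0 -0.13 0 0 0 0; 0 0 -0.19 0 0 0 0; 0 0 -0.25 0 0 0 0'
python3 - <<'E'
from h import *
s=robot.sense(); print(tool()[1],s["finger_gap"],s["gripper_force"],s["wrist_force"]); rows([612.3,62.8,220],ax(104.8,90))
E
```

```text
time_s: 16.75
tool_pos: [402.6, 291.5, 229.3]
tcp_rot: [0.001, 0.154, 0.988, -0.0]
wrist_force: [2.3, -0.3, -2.6]
finger_gap: 56.6
gripper_force: 65.4
[402.56268593 291.50401196 229.33516916] 56.58793083412123 65.3852927684784 [ 2.25674779 -0.25741506 -2.59155799]
-0.2694 -0.1539 0.0097 0.001 0.001 1.003
```

```bash
python3 -m creep '-0.05 -0.03 0 0 0 0.18 0; -0.1 -0.06 0 0 0 0.36 0; -0.15 -0.09 0 0 0 0.54 0; -0.2 -0.12 0 0 0 0.72 0; -0.25 -0.145 0.005 0 0 0.9 0'
python3 - <<'E'
from h import *
rows([612.3,62.8,190],ax(104.8,90))
E
```

```text
time_s: 17.38
tool_pos: [598.1, 75.3, 223.2]
tcp_rot: [0.001, 0.572, 0.821, 0.001]
wrist_force: [0.5, -0.1, -1.2]
finger_gap: 57.0
gripper_force: 65.4
-0.0166 0.0090 0.0332 0.002 0.001 0.096
```

```bash
python3 -m creep '-0.008 0.005 0.015 0 0 0.05 0; -0.0166 0.009 0.033 0.002 0.001 0.096 0; -0.0166 0.009 0.033 0.002 0.001 0.096 0; -0.0166 0.009 0.033 0.002 0.001 0.096 0'
cat > held.py <<'E'
from top import *
R0,p0=tool(); print(p0.round(1),np.degrees(np.arctan2(R0[1,0],R0[0,0])).round(2),R0[2].round(4))
t=p0[2]+52.4
c=cam("wrist"); W=cloud(c); T=(W-p0)@R0; x,y,z=T[...,0],T[...,1],T[...,2]
m=(abs(z+52.4)<8)&(abs(x)<75)&(abs(y)<29)
for a in(-54,-44,-34,-24): print("tool z",a,(m&(abs(z-a)<3)).sum())
P=T[m]; k=[(np.nanpercentile(P[:,0],q).round(1)) for q in(0.5,99.5)]; print("x extent",k,"z med",np.nanmedian(P[:,2]))
for n in("scene","side","wrist"): find((n,),t-8,t+8,p0[:2],75)
for n in("scene","side"):find((n,),122,138,(612,63),90)
E
python3 held.py
```

```text
time_s: 17.88
tool_pos: [611.2, 65.4, 189.8]
tcp_rot: [-0.001, 0.607, 0.795, 0.0]
wrist_force: [0.1, 0.3, -2.4]
finger_gap: 57.3
gripper_force: 65.3
[611.2  65.4 189.8] 105.23 [ 1.1e-03 -6.0e-04 -1.0e+00]
tool z -54 42515
tool z -44 370
tool z -34 0
tool z -24 0
x extent [np.float64(-36.0), np.float64(58.2)] z med -52.63736380236903
scene [305 219  41  34 907] [613.3  48.4] [83.1 80.8] 87.68 241.4
side [329 203  36  30 697] [610.5  60.3] [ 81.  109.4] 29.78 242.8
wrist [  183   190   267   269 46511] [610.1  73.3] [ 84.6 102.4] 15.27 242.3
scene [310 256  28  25 588] [619.5  36.1] [57.9 61.6] 15.1 129.1
side none
```

```bash
cat > pm.py <<'E'
from h import *
def mean(n=4):
    A=[];
    for i in range(n):
        A.append(tool()); robot.camera("side")
    p=np.mean([a[1] for a in A],0); R=Rn.from_matrix([a[0] for a in A]).mean().as_matrix(); print(np.std([a[1] for a in A],0).round(2)); return R,p
E
python3 - <<'E'
from pm import *
R,p=mean(); print(p,np.degrees(np.arctan2(R[1,0],R[0,0])),robot.sense()["time_s"]); rows([612.9,60.6,118],ax(104.8,90),R,p)
E
```

```text
[0.02 0.09 0.16]
[611.4104891   64.7427563  188.68803388] 105.14810667955376 18.375
-0.0044 0.0005 0.0707 -0.001 -0.000 0.006
```

```bash
python3 -m creep '-0.004 0.0005 0.02 0 0 0.006 0; -0.0044 0.0005 0.045 0 0 0.006 0; -0.0044 0.0005 0.065 0 0 0.006 0; -0.0044 0.0005 0.0705 0 0 0.006 0; -0.0044 0.0005 0.0705 0 0 0.006 0'
python3 - <<'E'
from pm import *
R,p=mean(2); print(p,np.degrees(np.arctan2(R[1,0],R[0,0])),robot.sense()["wrist_force"])
R0,p0=tool(); 
for n in("wrist","scene","side"):
    c=cam(n); W=cloud(c); T=(W-p)@R; z=W[...,2]
    for lo,hi in((70,98),(100,127),(144,155),(155,175)):
        m=(z>lo)&(z<hi)&(abs(T[...,1])<45)&(abs(T[...,0])<75)
        if m.sum()>10: print(n,lo,hi,m.sum(),"x",np.nanpercentile(T[...,0][m],[1,10,50,90,99]).round(1),"y",np.nanpercentile(T[...,1][m],[1,10,50,90,99]).round(1),"z",np.nanmedian(z[m]))
c=cam("wrist"); b=c["img"]; a=cam("scene")["img"]
o=np.hstack([cv2.resize(b,(440,330)),cv2.resize(a[180:330,260:420],(352,330),interpolation=cv2.INTER_CUBIC)]); cv2.imwrite("pics/m7.png",o)
E
```

```text
time_s: 19.0
tool_pos: [612.9, 60.6, 117.9]
tcp_rot: [-0.001, 0.61, 0.792, -0.001]
wrist_force: [0.5, 0.5, -2.2]
finger_gap: 56.8
gripper_force: 65.4
[0.19 0.05 0.33]
[613.14034679  60.66368217 118.22212818] 104.79098022513307 [ 0.47938145  0.30054047 -2.89338916]
wrist 70 98 5583 x [45.7 55.9 63.3 72.6 74.6] y [-44.3 -37.8   0.7  38.   44.3] z 70.73295343043034
wrist 100 127 1055 x [56.8 57.4 57.6 58.7 58.8] y [-28.3 -22.3   0.4  22.1  27.7] z 120.25058881268941
wrist 144 155 707 x [ 7.7 57.2 57.7 58.  58.9] y [-33.9 -23.6   1.5  25.5  38.2] z 150.79225861602816
wrist 155 175 46954 x [-34.5 -22.   18.7  53.5  58.5] y [-33.6 -22.8   0.8  24.6  35.4] z 171.4596352319809
scene 70 98 101 x [-31.9 -18.6  10.6  34.   41.9] y [-44.7 -42.7  32.   42.3  44.9] z 71.26671108695041
scene 100 127 31 x [-54.3 -53.8 -52.  -47.9 -42.4] y [-29.3 -10.9   9.2  24.7  28.7] z 125.76109765615001
scene 144 155 68 x [-55.  -54.3 -52.9 -10.4  -6.6] y [-30.9 -24.    0.1  27.   37.5] z 150.0339444919823
scene 155 175 859 x [-55.1 -52.2 -21.    7.7  18.7] y [-36.8 -22.6   1.4  25.6  40.6] z 170.03010832217308
side 70 98 15 x [37.2 45.7 62.1 70.6 72.9] y [-44.8 -44.2 -41.6 -36.8 -35.3] z 70.75095897777385
side 155 175 174 x [ 5.4  9.8 24.7 44.5 51.3] y [-22.4 -13.9   6.4  22.6  26.6] z 171.70675124701472
```

View pics/m7.png

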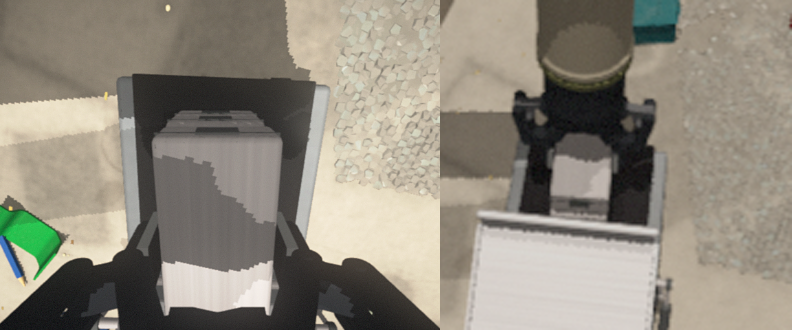

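The held case sits about 11 mm over the column, with both end faces at tool x = 57.6 and the sides aligned within 1 mm. I'll lower gently while watching the force.

```bash
python3 -m creep '0 0 0.004 0 0 0 0; 0 0 0.008 0 0 0 0; 0 0 0.0085 0 0 0 0; 0 0 0.009 0 0 0 0; 0 0 0.009 0 0 0 0'
python3 -m creep '0 0 0.0005 0 0 0 0; 0 0 0.001 0 0 0 0; 0 0 0.001 0 0 0 0'
```

```text
time_s: 19.98
tool_pos: [612.9, 60.5, 108.8]
tcp_rot: [-0.001, 0.61, 0.792, -0.001]
wrist_force: [0.2, 0.7, -2.5]
finger_gap: 57.5
gripper_force: 65.4
time_s: 20.35
tool_pos: [612.9, 60.4, 107.8]
tcp_rot: [-0.001, 0.61, 0.792, -0.001]
wrist_force: [-0.4, 0.3, -2.1]
finger_gap: 57.4
gripper_force: 65.5
```

```bash
python3 -m creep '0 0 0.0005 0 0 0 0; 0 0 0.001 0 0 0 0; 0 0 0.001 0 0 0 0'
python3 -m creep '0 0 0.0005 0 0 0 0; 0 0 0.001 0 0 0 0; 0 0 0.001 0 0 0 0'
```

```text
time_s: 20.72
tool_pos: [613.1, 60.5, 107.7]
tcp_rot: [-0.0, 0.61, 0.792, -0.0]
wrist_force: [-3.1, -0.7, 5.0]
finger_gap: 56.9
gripper_force: 66.4
time_s: 21.1
tool_pos: [613.1, 60.5, 107.6]
tcp_rot: [-0.0, 0.61, 0.792, -0.0]
wrist_force: [-5.9, -0.9, 12.1]
finger_gap: 57.0
gripper_force: 67.3
```

Contact. I'll relieve a little, open, then rise.

```bash
python3 -m creep '0 0 -0.001 0 0 0 0; 0 0 -0.001 0 0 0 0.72; 0 0 -0.001 0 0 0 0.8; 0 0 -0.001 0 0 0 0.9; 0 0 -0.001 0 0 0 0.95'
python3 -m creep '0 0 -0.01 0 0 0 1; 0 0 -0.03 0 0 0 1; 0 0 -0.07 0 0 0 1; 0 0 -0.12 0 0 0 1; 0 0 -0.18 0 0 0 1'
python3 - <<'E'
from top import *
find(("wrist","scene"),152,168,(612,63),90); 
import ck
c=cam("wrist"); W=cloud(c); z=W[...,2]; R,p=tool(); T=(W-p)@R
for lo,hi in((75,97),(103,127),(133,156)):
    m=(z>lo)&(z<hi)&(abs(T[...,1])<45)&(abs(T[...,0])<75)
    if m.sum()>10: print(lo,m.sum(),np.nanpercentile(T[...,0][m],[10,50,90]).round(1),np.nanpercentile(T[...,1][m],[1,50,99]).round(1))
find(("wrist","scene"),34,52,(571,400),110); find(("wrist","scene"),30,62,(600,-302),50)
E
```

```text
time_s: 21.72
tool_pos: [612.9, 60.5, 106.7]
tcp_rot: [-0.001, 0.61, 0.792, -0.001]
wrist_force: [0.2, 1.3, 0.5]
finger_gap: 81.2
gripper_force: 0.0
time_s: 22.35
tool_pos: [612.7, 60.4, 289.6]
tcp_rot: [-0.001, 0.61, 0.792, -0.0]
wrist_force: [1.1, -0.7, -0.1]
finger_gap: 85.2
gripper_force: 0.0
wrist [  278   145    78   139 10210] [612.7  64.1] [ 58.1 110.7] 14.76 160.3
scene [ 311  230   29   45 1107] [614.   60.6] [ 57.9 112.6] 14.65 159.1
[615.6  62.1 296.3] -0.2 [ 0.4 -0.3  0.4] [ 0.36  0.44 -0.77  1.2   0.3   1.6  -0.09]
-50 3 159.0; -25 5 157.0; 0 174 386.0; 25 3 403.0; 50 2 126.0; 150 619 260.0; 175 305 244.0; 200 313 232.0; 
75 127 [57.2 57.3 58.4] [-30.4  -1.8  27.2]
103 170 [57.2 57.3 58.4] [-30.6  -4.   26.2]
133 198 [57.3 57.4 58.4] [-29.4  -1.3  26.8]
wrist none
scene [348 155  22  38 346] [595.1 410.2] [ 57.5 136. ] 26.7 42.6
wrist none
scene [248 409  26  29 581] [ 602.3 -305.6] [49.8 49.2] 82.48 42.7
```

The case is flat at 160 mm. All three ends sit at 57.3 mm, the yaw matches at 14.7°, the hood is open and the arm is clear. Handing in.

```bash
python3 - <<'E'
from bench import robot
print(robot.finish_job())
E
```

```text
the job is handed in; nothing more can be done
None
```

I handed the job in at about 22 s, with the hood standing open by itself, the steel case lying squarely on the column, and the arm clear; the box and jar were never approached, and no verdict was returned.

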